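# Raise the counterweighted gauge arm and send the specimen in

### The job

First push the lowered, counterweighted gauge arm of the stand up past its balance point by its cross bar, so that it stays raised against its stop by itself. Then push the specimen carriage fully home under it by its upright front plate, leaving the steel specimen sitting on its seat. Only push with the fingers: grip and lift nothing, and leave the other things on the bench and the stand where they are.

Things in the scene. Friction and masses are not known exactly. Their poses are not given: they have to be found in the camera images.
- stand: Fixed ivory gauge stand. Origin on the bench, z up, x pointing away from the robot, y to the left (yaw up to 0.3 rad). Base plate 20 mm thick, from x -150 to +90 and y -130 to +170 mm. A steel rest post (18 by 12 mm, 136 mm high) stands at x 0, y -68 mm.
- pivot (a point): Centre of the arm's hinge, at x 0, y +110, z 100 mm of the stand, axis along the stand's x, between two cheeks 118 mm high. At joint 0 the beam (18 mm wide, 22 mm high) runs from here towards the stand's -y, rising 0.30 rad above level; at the stop it stands 0.18 rad past upright. A 50 mm round counterweight is on its tail.
- gauge_arm (a joint): Arm angle, rad: 0 lowered, growing as the free end goes up and over towards the stand's +y, 1.45 at the raised stop. Let go below the balance point it falls back to 0, beyond it it falls on to the stop; the balance point lies between 0.4 and 0.95 (differs from run to run). Raising takes a few newtons at the bar. Lowered, the gauge spindle hanging under the beam is in the specimen's way.
- cross_bar (a point): Middle of the free length of the arm's steel cross bar: round, 14 mm in diameter, parallel to the stand's x, sticking out of the beam's free end towards the robot (x -9 to -94 mm of the stand), 210 mm from the pivot axis. Its axis is about 162 mm above the bench when lowered, 307 mm at the stop. It moves with the arm.
- carriage (a joint): Carriage position, m: slides along the stand's x on rails; 0 is out towards the robot, 0.090 is fully home against its stop, under the gauge arm. Starts at 0; stays where it is left; pushing takes about 2 N.
- push_plate (a point): Centre of the top edge of the front face (facing the robot, normal along the stand's -x) of the carriage's upright push plate: 60 mm wide, 6 mm thick, top 80 mm above the bench, face reaching down to 30 mm. Always at y -20 mm of the stand.
- seat (a point): Centre of the carriage's seat surface, 42 mm above the bench, 46 mm behind the push plate's face; four 6 mm high lugs keep the specimen centred with 2 mm of play.
- specimen: Loose steel disc 50 mm in diameter, 20 mm high, lying on the carriage seat. Origin at the centre of its underside. To be carried in by the carriage only.
- spare_weight: Bystander: steel weight with a knob, 40 mm in diameter, 48 mm high, standing on the rear right corner of the stand's base plate. Origin at the centre of its underside.
- spare_block: Bystander: flat steel disc 60 mm in diameter, 15 mm high, on the bench left of the stand. Origin under its centre.
- bottle: Bystander: white bottle with black cap, 44 mm in diameter, 110 mm high, on the bench left of the stand. Origin under its centre.
- caliper: Bystander: steel caliper lying flat, 200 mm long, on the bench far left. Origin under the middle of its bar.
- screwdriver: Bystander: screwdriver lying on the bench at the right. Origin under its middle.
- parts_tray: Bystander: grey tray 120 by 160 by 35 mm at the far right. Origin under its centre.
- wrench: Bystander: wrench lying on the bench at the left, near the robot. Origin under its middle.
Mind the look-alikes: they are no part of the job. What is shaped like the specimen but black or pink is not meant.

How it is judged:
On the way, in this order (a step that is already met when the one before it is completed fails the run):
1. the gauge arm is pushed up past its balance point and stays raised, while the carriage is still out (value of joint gauge_arm above 1.35 rad and value of joint carriage below 0.06 m), for 0.2 s.
2. the carriage is pushed home under the raised arm (value of joint carriage above 0.085 m and value of joint gauge_arm above 1.35 rad), for 0.2 s.
At the end, for the whole second after the job is handed in: The gauge arm rests raised within 0.1 rad of its stop, by itself and still; the carriage is within 5 mm of fully home; the specimen lies flat and still within 6 mm of the middle of its seat (all of step 2 and velocity of joint gauge_arm below 0.1 rad/s and horizontal distance between specimen and seat below 0.006 m and distance between specimen and seat below 0.008 m and angle between specimen's own z axis and vertical below 0.1 rad and linear speed of specimen below 0.02 m/s); the robot touches nothing.
It fails at once if the specimen is lifted off its seat or knocked out of it (distance between specimen and seat above 0.012 m or angle between specimen's own z axis and vertical above 0.3 rad).
It fails at once if one of the other things (spare weight, spare block, bottle, caliper, screwdriver, parts tray, wrench) is moved by more than 30 mm, or the bottle or weight is tipped over (distance of any of spare_weight, spare_block, bottle, caliper, screwdriver, parts_tray, wrench from where it was at the start of the episode above 0.03 m or angle between any of spare_weight, bottle's own z axis and vertical above 0.5 rad).
It also fails if it takes over 51 s, if anything falls off the work surface, if the arm or the gripper's body presses on something with over 40 N, if the wrist force passes 120 N, or if a joint passes its speed limit or range.

### The arm

A 7-joint arm with a two-finger parallel gripper is mounted at the origin on the work surface. World frame = base frame: x ahead of the robot, y to its left, z up, the work surface at z = 0. Lengths are in m, angles in rad, forces in N, time in s.
With the tool pointing down it reaches from about 0.4 to 0.875 m from the base axis. Payload 19.3 kg.
Tool frame: the origin (TCP) lies on the front face of the gripper's body, between the roots of the fingers; the fingertips stand 73 mm ahead of it and the grasp point (between the pads) lies 54 mm ahead of it; z points along the fingers, y is the direction in which the jaws open and shut (so a half turn about z gives the same grasp; the last joint's range is limited). The gripper opens to 85 mm and grips with 20 to 120 N. Pads are 22 mm wide; open, the fingers measure 114 mm over their backs; the gripper's body (76 mm by 85 mm) begins 54 mm behind the grasp point. The pads swing forward as they close: fully open they stand 13 mm farther back than shut.
Start: joints at [-0.07, 0.521, -0.036, 1.599, 0.021, 1.021, -0.113], TCP at [0.625, -0, 0.304] pointing down, gripper open.
Joint ranges: [-2.91, 2.91], [-0.3, 2.13], [-1.5, 1.42], [0.17, 2.43], [-1.26, 4.41], [0.16, 1.93], [-2.52, 2.52]. Speed limits (rad/s): [1.89, 1.89, 2.39, 2.39, 3.01, 3.01, 3.01].

### API

Orientations are given as [roll, pitch, yaw] about the fixed x, y, z axes, in that order (R = Rz(yaw) Ry(pitch) Rx(roll)).
In Python, from workcell import bot gives the robot as it stands.
- The arm moves only by the shell command python3 -m crank 'ROWS' [OPENING] [FORCE]. ROWS is a JSON object of lists of equal length, an entry for each row: "travel": the shift along the world's x, y, z in cm, a list of three; "rot": the turn, a rotation vector about the world's x, y, z in degrees, a list of three. A call has 1 to 8 rows; each row is the pose to reach, as a shift and turn from the pose commanded when the call began; what a row does not reach only later rows make up. A row lasts 1/10 s, in which the tool goes at most 50 mm and 8.59 degrees, less where a joint would pass 70% of its speed; a pose out of reach is approached as far as the arm can. A call with a gripper value outside its range is refused whole. OPENING is the opening, from -1 (shut) to 1 (fully open), so that 0 is half open, set as the call begins (- or left out, the last holds). The fingers move at their own pace and stop on an object; FORCE is the grip in N (left out, the last holds). Time passes only in rows, so rows that repeat a pose let the fingers close. It gives the time, the measured TCP pose, the force and the opening at its end, in the units of the state.
- bot.observe(): the state, without advancing time (a new reading comes with each control period).
- bot.grab_frame(name): name is "scene" or "side" or "wrist"; returns the picture (384x512x3 uint8, red, green, blue); there is no depth.
- bot.camera_model(name): a dict with "fx", "fy", "cx", "cy" (pixels), "R" (3x3) and "t" (3): a world point X has camera coordinates R X + t. Camera axes: x right, y down, z forward; pixel columns grow to the right and rows downward; lengths in m; the calibration is good to about 2 mm. A picture is of the moment at which its call begins: read the wrist's pose just before it. camera_model takes no time and is no camera call; for the wrist camera it gives the pose at the moment of the call.
- bot.job_done(): hands the job in, once; it reports no verdict.
Trained networks look in the newest picture that a camera, given by its name, has taken for a name from the list of things; names that differ only in an ending like _2 or _b are one class to them, and where a whole thing is asked for, a point or a joint stands for the part that bears it (a point fixed in the world has none). Each returns a list of dicts, best first, with "conf" (0 to 1); they miss things now and then, are a little off and sometimes report something else, mostly with a low value. They report only what shows in the picture. A call takes as long as a camera call. They do not tell look-alikes from the thing itself.
- bot.silhouettes(camera, thing): "pixels" (384x512 bool, what is visible of it) and "box" ([centre column, centre row, width, height] in pixels, round what is visible of it).
The state is a dict: "clock": time; "qpos": joint angles; "qd": joint speeds; "joint_efforts": joint torques, N m; "position": TCP position; "tool_rot": TCP orientation; "force": force on the tool from outside, world axes, zero at the start; "moment": the same for the moment, N m; "grip_width": finger opening in m.
Only numpy, scipy, OpenCV 4.12 (cv2) and the standard library are available. Lean on these libraries where they do the work, as an engineer would, in place of code of your own. Each camera call takes 0.05 s, during which the arm holds its last target.

## Working session

There is one attempt and no reset: what is moved stays moved. The work goes in short steps, Python scripts to look and compute and a shell command to move; the robot and the scene stay as the last step left them, time stands still between calls to the robot, and variables do not carry over. Pictures are saved under pics/ and viewed, and the job is handed in when it is done.

```bash
ls; mkdir -p pics
python3 - <<'E'
from workcell import bot
import cv2,json
o=bot.observe(); print(o)
for n in ("scene","side","wrist"):
    f=bot.grab_frame(n); cv2.imwrite(f"pics/a_{n}.png",cv2.cvtColor(f,cv2.COLOR_RGB2BGR))
    m=bot.camera_model(n); print(n,m)
E
```

```text
pics
{'clock': 0.0, 'qpos': array([-0.07019545,  0.52198547, -0.03629818,  1.59995272,  0.02120176,
        1.02110798, -0.11281169]), 'qd': array([ 0.0008138 ,  0.00104521, -0.00046139,  0.00021929,  0.00160016,
       -0.00090681,  0.00225822]), 'joint_efforts': array([-4.24098413e-03, -9.27110124e+01,  1.97758444e+00, -3.69928443e+01,
        1.76317629e-02,  8.19846697e-03, -6.58496788e-05]), 'position': array([ 6.24767331e-01, -4.85543378e-05,  3.03363606e-01]), 'tool_rot': array([-3.14052796e+00,  9.13278710e-05,  1.57074475e+00]), 'force': array([-0.13589497, -0.43621483,  0.64889553]), 'moment': array([-0.03841756, -0.00124063,  0.03327852]), 'grip_width': 0.08568648391612979}
scene {'fx': 364.53000717840075, 'fy': 364.53000717840075, 'cx': 257.8166835365373, 'cy': 192.21644911502287, 'R': array([[ 0.86108051,  0.50845359, -0.00391252],
       [ 0.389176  , -0.6639936 , -0.6384783 ],
       [-0.32723447,  0.54825857, -0.76962988]]), 't': array([-0.45534914, -0.1098449 ,  1.31840934])}
side {'fx': 350.8460985945396, 'fy': 350.8460985945396, 'cx': 253.1107840170098, 'cy': 187.80993085435074, 'R': array([[-0.87382276, -0.48604551,  0.01391209],
       [-0.35448718,  0.61719885, -0.70242752],
       [ 0.33282522, -0.61872881, -0.7116193 ]]), 't': array([0.46315286, 0.24193178, 1.03524462])}
wrist {'fx': 274.9459999911756, 'fy': 274.9459999911756, 'cx': 261.2111563630696, 'cy': 190.83494365370564, 'R': array([[ 9.99999157e-01, -2.18311501e-05, -1.29807157e-03],
       [ 3.31879268e-04, -9.62338018e-01,  2.71855530e-01],
       [-1.25511854e-03, -2.71855731e-01, -9.62337200e-01]]), 't': array([-0.62501764, -0.03706156,  0.37824378])}
```

View pics/a_scene.png

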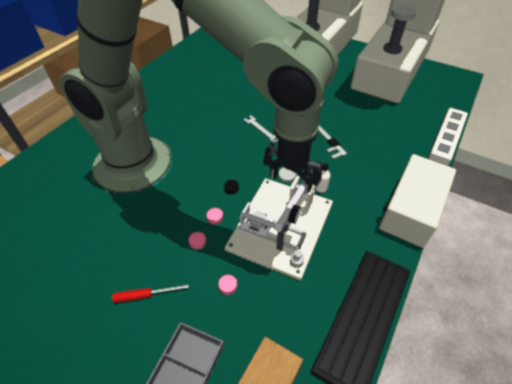

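View pics/a_side.png

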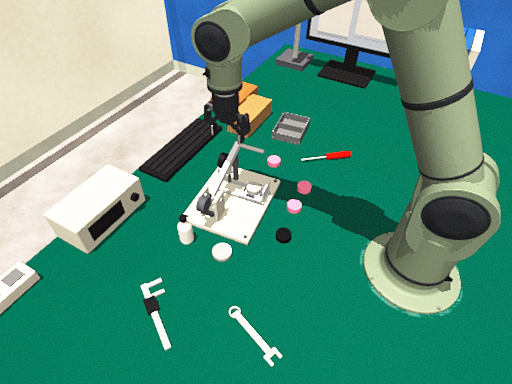

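View pics/a_wrist.png

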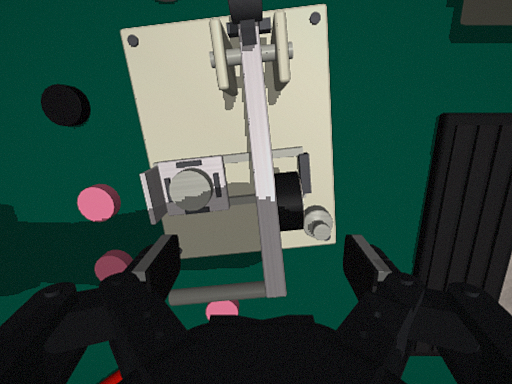

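```bash
cat > h.py <<'E'
import numpy as np
from scipy.optimize import least_squares
def ray(m,uv,z):
    d=np.array([(uv[0]-m['cx'])/m['fx'],(uv[1]-m['cy'])/m['fy'],1.])
    R=np.array(m['R']);t=np.array(m['t']);c=-R.T@t;d=R.T@d
    return c+d*(z-c[2])/d[2]
def proj(m,X):
    c=np.array(m['R'])@np.array(X)+np.array(m['t']);return np.array([m['fx']*c[0]/c[2]+m['cx'],m['fy']*c[1]/c[2]+m['cy']])
def W(s,p):
    c,n=np.cos(s[2]),np.sin(s[2]);return np.array([s[0]+c*p[0]-n*p[1],s[1]+n*p[0]+c*p[1],p[2]])
E
python3 - <<'E'
import cv2
w=cv2.imread('pics/a_wrist.png');cv2.imwrite('pics/b_w.png',cv2.resize(w[0:320,100:360],None,fx=1.87*1.2,fy=1.87,interpolation=3)[:, :])
s=cv2.imread('pics/a_scene.png');cv2.imwrite('pics/b_s.png',cv2.resize(s[160:290,210:350],None,fx=4.5,fy=4.5,interpolation=3))
s=cv2.imread('pics/a_side.png');cv2.imwrite('pics/b_d.png',cv2.resize(s[110:260,165:315],None,fx=4,fy=4,interpolation=3))
from workcell import bot
from h import *
m=bot.camera_model('wrist')
c=[((122,31),(-.15,.17)),((326,5),(.09,.17)),((335,242),(.09,-.13)),((165,260),(-.15,-.13))]
def f(s): return np.concatenate([proj(m,W(s,(*p,.02)))-uv for uv,p in c])
r=least_squares(f,[.65,0,0]);print(r.x,r.fun.reshape(-1,2))
for uv,p in c: print(ray(m,uv,.02))
E
```

```text
[0.6270344  0.00625915 0.09999976] [[-4.23024419 -2.49676499]
 [ 1.7760319  -0.60087138]
 [ 0.06773606  4.25252844]
 [ 2.96024767  1.25629451]]
[0.46530698 0.15788173 0.02      ]
[0.69766178 0.18380844 0.02      ]
[ 0.72898601 -0.10750609  0.02      ]
[ 0.48668988 -0.13604568  0.02      ]
```

View pics/b_w.png

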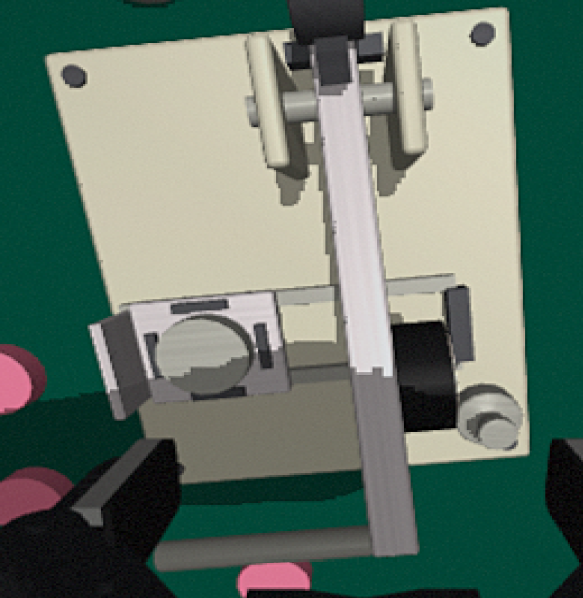

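View pics/b_s.png

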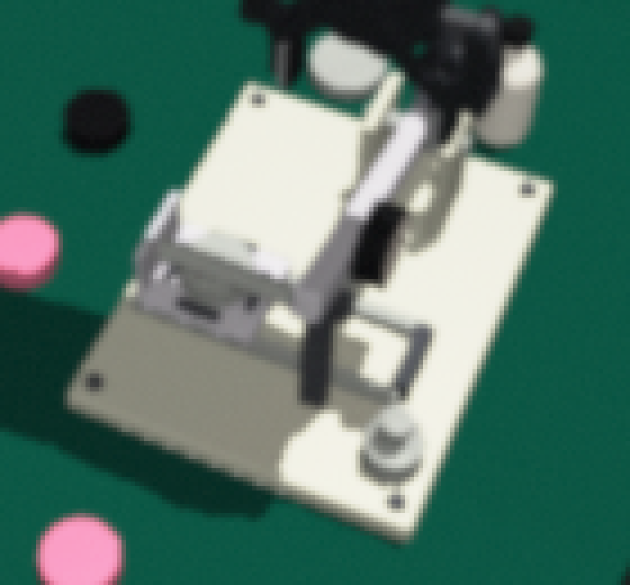

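View pics/b_d.png

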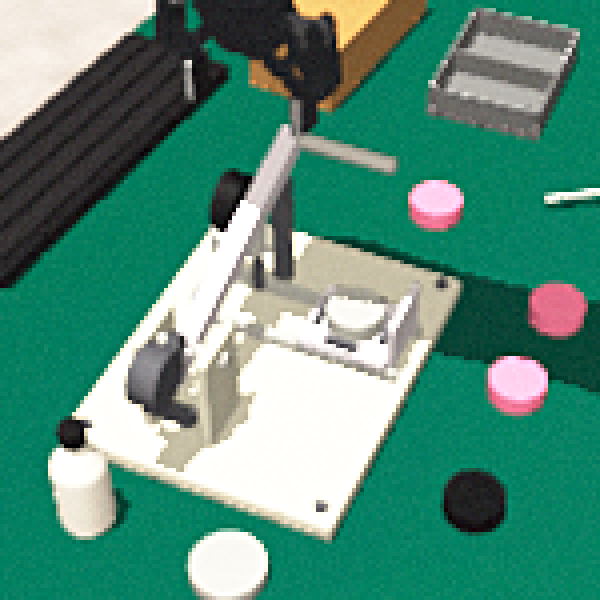

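Run:
```python
from workcell import bot
from h import *
M={n:bot.camera_model(n) for n in('wrist','scene','side')}
c=[('wrist',(121.4,30.5),(-.15,.17)),('wrist',(325.9,4.3),(.09,.17)),('wrist',(335.3,243.3),(.09,-.13)),
('scene',(265.6,178.2),(-.15,.17)),('scene',(332.7,200.7),(.09,.17)),('scene',(301.1,277.8),(.09,-.13)),('scene',(225.1,248.9),(-.15,-.13)),
('side',(280,180.75),(-.15,-.13)),('side',(248.75,242.5),(-.15,.17))]
for sel in (('wrist',),('scene',),('side',),('wrist','scene','side')):
    cc=[k for k in c if k[0] in sel]
    f=lambda s: np.concatenate([proj(M[n],W(s,(*p,.02)))-uv for n,uv,p in cc])
    r=least_squares(f,[.65,0,0]);print(sel,r.x.round(4),r.fun.reshape(-1,2).round(1).tolist())
s=r.x
a=.3
P=dict(bar0=(-.094,.11-.21*np.cos(a),.1+.21*np.sin(a)),bar1=(-.009,.11-.21*np.cos(a),.1+.21*np.sin(a)),pivot=(0,.11,.1))
for k,p in P.items(): print(k,W(s,p).round(4),[ (n,proj(M[n],W(s,p)).round(1).tolist()) for n in M])
```

```text
('wrist',) [0.6286 0.0062 0.1085] [[-3.3, -0.5], [1.9, -0.4], [1.6, 2.4]]
('scene',) [0.6313 0.0075 0.1139] [[-0.7, -0.2], [0.6, -0.3], [0.8, 0.9], [-0.8, -0.9]]
('side',) [0.6246 0.0151 0.1256] [[0.2, -0.8], [-0.2, 0.6]]
('wrist', 'scene', 'side') [0.6289 0.0066 0.1098] [[-3.2, -0.7], [2.0, -1.0], [2.0, 2.1], [-1.1, -0.3], [-0.1, -0.2], [-0.3, 0.8], [-1.8, -1.2], [0.5, -2.1], [-1.1, -1.7]]
bar0 [ 0.5454 -0.0938  0.1621] [('wrist', [172.3, 299.2]), ('scene', [244.9, 215.4]), ('side', [263.5, 150.6])]
bar1 [ 0.6298 -0.0845  0.1621] [('wrist', [266.4, 290.4]), ('scene', [274.6, 226.3]), ('side', [240.1, 144.1])]
pivot [0.6168 0.1159 0.1   ] [('wrist', [252.0, 57.4]), ('scene', [302.2, 188.7]), ('side', [211.3, 195.7])]
```

Run:
```python
from workcell import bot
from h import *
m=bot.camera_model('wrist');s=np.array([.629,.0066,.11])
inv=lambda P:(lambda d:(np.cos(s[2])*d[0]+np.sin(s[2])*d[1],-np.sin(s[2])*d[0]+np.cos(s[2])*d[1]))(P[:2]-s[:2])
for uv,z in (((141,173.8),.08),((152.6,223.5),.08),((190,189),.062)):
    P=ray(m,uv,z);print(P.round(4),np.round(inv(P),4))
print('cam',-np.array(m['R']).T@m['t'])
n=np.array([0,.7071,.7071]);d=np.array([0,.7071,-.7071])
for th in (0,.2,.4,.6,.8,1.0,1.1,1.2,1.45):
    a=th+.3
    b=(-.055,.11-.21*np.cos(a),.1+.21*np.sin(a))
    t=np.array(b)-.018*n-.053*d
    print(th,W(s,b).round(4),W(s,t).round(4))
```

```text
[0.4941 0.0036 0.08  ] [-0.1344  0.0118]
[ 0.5005 -0.0547  0.08  ] [-0.1345 -0.0468]
[ 0.5415 -0.0186  0.062 ] [-0.0898 -0.0154]
cam [0.62550416 0.06714835 0.37326213]
0 [ 0.5843 -0.0895  0.1621] [ 0.5898 -0.1394  0.1868]
0.2 [ 0.5825 -0.0733  0.2007] [ 0.588  -0.1232  0.2254]
0.4 [ 0.5799 -0.0497  0.2353] [ 0.5854 -0.0996  0.26  ]
0.6 [ 0.5766 -0.0199  0.2645] [ 0.5821 -0.0698  0.2892]
0.8 [0.5727 0.0152 0.2872] [ 0.5782 -0.0347  0.3119]
1.0 [0.5684 0.0541 0.3023] [0.5739 0.0042 0.3271]
1.1 [0.5662 0.0744 0.3069] [0.5717 0.0245 0.3317]
1.2 [0.5639 0.0951 0.3095] [0.5694 0.0452 0.3342]
1.45 [0.5581 0.1471 0.3066] [0.5637 0.0972 0.3314]
```

```bash
python3 -m crank '{"travel":[[-0.5,-4,1],[-1,-8,1],[-2,-12,1],[-3,-16,1],[-3.5,-19,1],[-3.5,-19,0],[-3.5,-19,0],[-3.5,-19,0]],"rot":[[0,0,0],[7.5,0.8,0],[15,1.6,0],[22.4,2.5,0],[29.8,3.3,0],[37.2,4.1,0],[44.7,4.9,0],[44.7,4.9,0]]}' -1 20
```

```text
clock: 0.95
position: [0.589, -0.1925, 0.3011]
tool_rot: [-3.027, -0.783, 1.517]
force: [-0.3, -0.8, 0.4]
grip_width: -0.0004
```

```bash
python3 -m crank '{"travel":[[0,0,-3],[0,0,-6],[0,0,-8],[0,0,-8]],"rot":[[0,0,0],[0,0,0],[0,0,0],[0,0,0]]}'
python3 - <<'E'
from workcell import bot
import cv2
from h import *
from scipy.spatial.transform import Rotation as Ro
for n in ("scene","side","wrist"):
    f=bot.grab_frame(n); f=cv2.cvtColor(f,cv2.COLOR_RGB2BGR)
    if n=='scene': f=cv2.resize(f[120:300,180:360],None,fx=3.3,fy=3.3,interpolation=3)
    if n=='side': f=cv2.resize(f[90:260,165:335],None,fx=3.5,fy=3.5,interpolation=3)
    cv2.imwrite(f"pics/c_{n}.png",f)
o=bot.observe();R=Ro.from_euler('xyz',o['tool_rot']).as_matrix();print(o['position'],R)
E
```

```text
clock: 1.35
position: [0.5895, -0.1891, 0.222]
tool_rot: [-3.03, -0.778, 1.525]
force: [0.1, 0.3, 0.3]
grip_width: -0.0001
[ 0.59059174 -0.18985904  0.2253452 ] [[ 0.03018871  0.99663495 -0.0762064 ]
 [ 0.71204847  0.03206308  0.70139785]
 [ 0.70148102 -0.07543695 -0.70868444]]
```

View pics/c_scene.png

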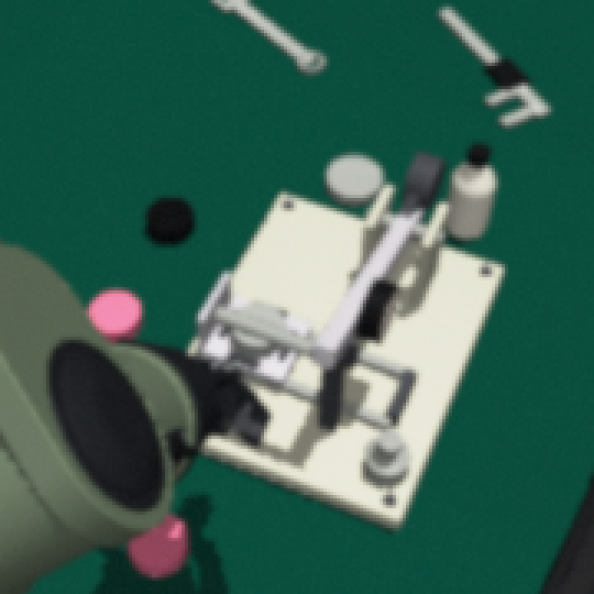

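View pics/c_side.png

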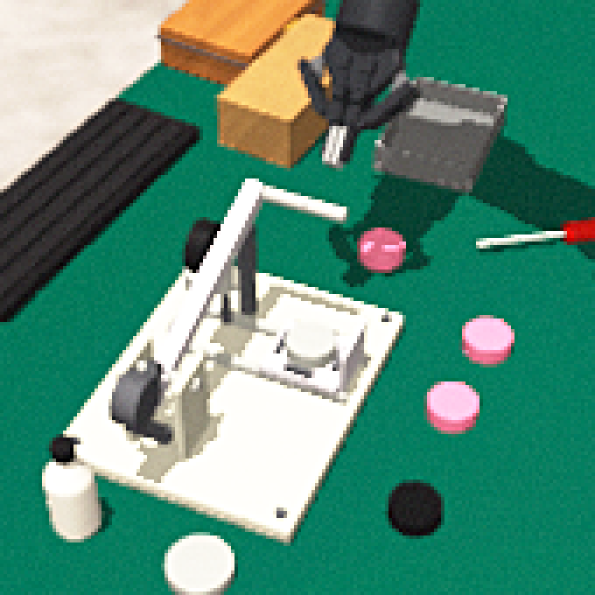

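View pics/c_wrist.png

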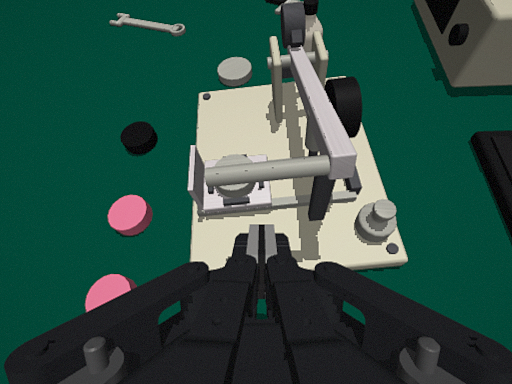

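```bash
python3 -m crank '{"travel":[[0,1.4,-1.4],[0,2.8,-2.8],[0,4.2,-4.2],[0,4.2,-4.2]],"rot":[[0,0,0],[0,0,0],[0,0,0],[0,0,0]]}'
python3 - <<'E'
from workcell import bot
import cv2
for n in ("side","wrist"):
    f=bot.grab_frame(n); f=cv2.cvtColor(f,cv2.COLOR_RGB2BGR)
    if n=='side': f=cv2.resize(f[90:260,165:335],None,fx=3.5,fy=3.5,interpolation=3)
    cv2.imwrite(f"pics/d_{n}.png",f)
E
```

```text
clock: 1.9
position: [0.59, -0.1461, 0.1821]
tool_rot: [-3.033, -0.78, 1.528]
force: [-0.3, 0.2, 0.5]
grip_width: 0.0
```

View pics/d_side.png

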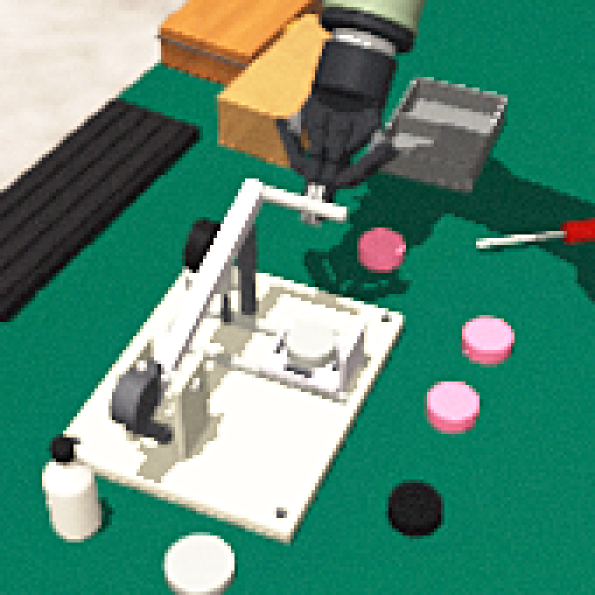

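View pics/d_wrist.png

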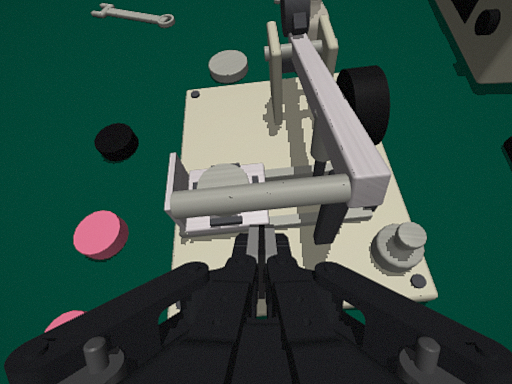

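Run:
```python
from workcell import bot
from h import *
from scipy.spatial.transform import Rotation as Ro
m=bot.camera_model('wrist');o=bot.observe();p=o['position'];R=Ro.from_euler('xyz',o['tool_rot']).as_matrix()
print(p)
for l,h in((.073,.011),(.073,-.011),(.054,.011),(.060,0)): print(l,h,proj(m,p+R@[h,0,l]))
s=[.629,.0066,.11]
for x in(-.094,-.055,-.009):
  P=W(s,(x,.11-.21*np.cos(.3),.162)); print(x,proj(m,P), R.T@(P-p))
print(R.T@(-np.array(m['R']).T@m['t']-p))
```

```text
[ 0.59046707 -0.14851099  0.1832065 ]
0.073 0.011 [260.24306984 218.05910895]
0.073 -0.011 [260.29561431 253.49226165]
0.054 0.011 [260.10111569 232.21797968]
0.06 0 [260.18094287 246.77902141]
-0.094 [175.65340458 207.90432295] [ 0.02268358 -0.04145961  0.05684186]
-0.055 [254.55111465 199.61762001] [ 0.02692006 -0.00269043  0.0568954 ]
-0.009 [349.3161157  189.66436011] [0.03191694 0.04303732 0.05695855]
[ 0.06742135  0.00060743 -0.07079085]
```

```bash
python3 -m crank '{"travel":[[0,0.5,0.2],[-0.1,0.9,0.4],[-0.1,1.2,1.4],[-0.15,1.6,2.4],[-0.2,2.0,3.3],[-0.25,2.5,4.3],[-0.3,3.0,5.2],[-0.3,3.0,5.2]],"rot":[[0,0,0],[0,0,0],[0,0,0],[0,0,0],[0,0,0],[0,0,0],[0,0,0],[0,0,0]]}'
python3 - <<'E'
from workcell import bot
import cv2
for n in ("side","wrist"):
    f=bot.grab_frame(n); f=cv2.cvtColor(f,cv2.COLOR_RGB2BGR)
    if n=='side': f=cv2.resize(f[90:260,165:335],None,fx=3.5,fy=3.5,interpolation=3)
    cv2.imwrite(f"pics/e_{n}.png",f)
E
```

```text
clock: 2.8
position: [0.5873, -0.1172, 0.2355]
tool_rot: [-3.036, -0.779, 1.529]
force: [0.4, -0.4, -0.3]
grip_width: 0.0001
```

View pics/e_side.png

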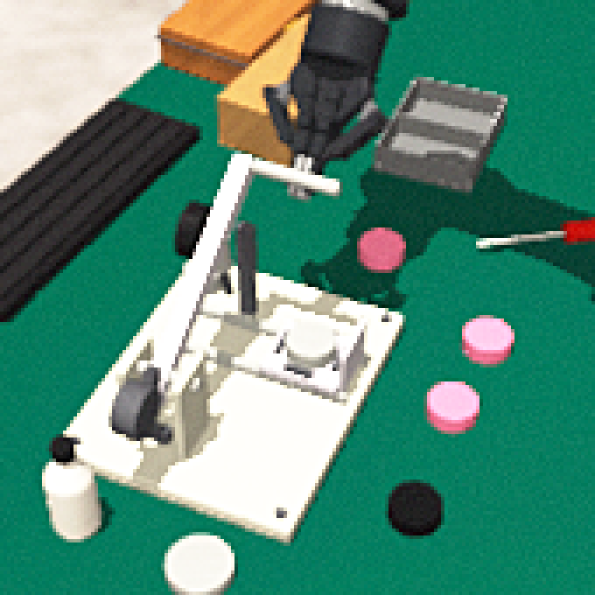

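View pics/e_wrist.png

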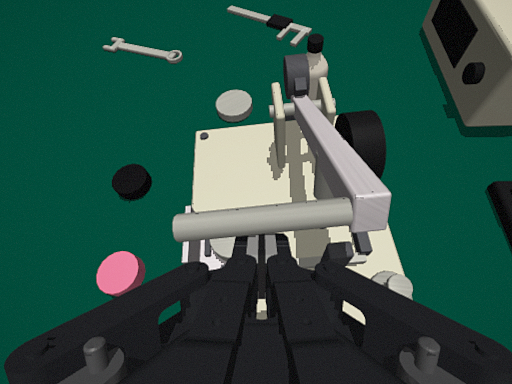

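```bash
python3 -m crank '{"travel":[[-0.1,0.6,0.9],[-0.15,1.2,1.7],[-0.2,1.8,2.5],[-0.3,2.5,3.3],[-0.35,3.2,4.1],[-0.45,4.0,4.8],[-0.55,4.8,5.5],[-0.6,5.7,6.1]],"rot":[[0,0,0],[0,0,0],[0,0,0],[0,0,0],[0,0,0],[0,0,0],[0,0,0],[0,0,0]]}'
python3 -m crank '{"travel":[[-0.1,0.9,0.6],[-0.2,1.8,1.1],[-0.3,2.7,1.6],[-0.4,3.6,2.1],[-0.5,4.6,2.5],[-0.6,5.6,2.85],[-0.7,6.6,3.1],[-0.7,6.6,3.1]],"rot":[[0,0,0],[0,0,0],[0,0,0],[0,0,0],[0,0,0],[0,0,0],[0,0,0],[0,0,0]]}'
python3 - <<'E'
from workcell import bot
import cv2
for n in ("side","wrist"):
    f=bot.grab_frame(n); f=cv2.cvtColor(f,cv2.COLOR_RGB2BGR)
    if n=='side': f=cv2.resize(f[90:260,165:335],None,fx=3.5,fy=3.5,interpolation=3)
    cv2.imwrite(f"pics/f_{n}.png",f)
E
```

```text
clock: 3.7
position: [0.5809, -0.0603, 0.2955]
tool_rot: [-3.033, -0.779, 1.526]
force: [-0.1, -0.1, -0.1]
grip_width: 0.0
clock: 4.5
position: [0.5738, 0.0066, 0.3264]
tool_rot: [-3.034, -0.779, 1.528]
force: [-0.1, -0.2, -0.1]
grip_width: 0.0001
```

View pics/f_side.png

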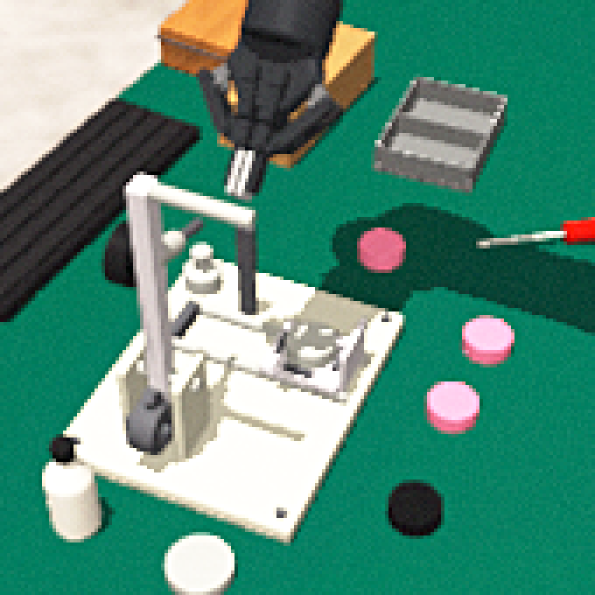

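View pics/f_wrist.png

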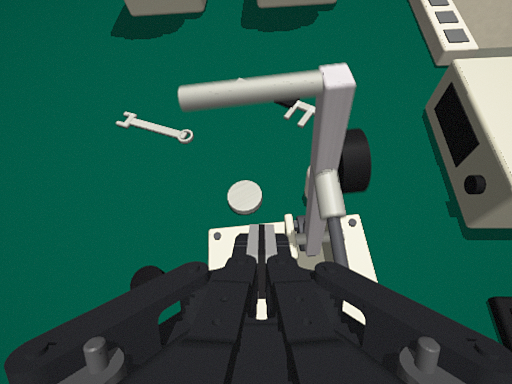

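```bash
python3 -m crank '{"travel":[[-1,-2,0.5],[-3,-4,0.5],[-5,-4,0],[-7,-4,0],[-9,-4,-1],[-11,-4,-2],[-12.2,-4,-2.6],[-12.2,-4,-2.6]],"rot":[[0,0,0],[-7.5,-0.8,0],[-15,-1.6,0],[-22.4,-2.5,0],[-29.8,-3.3,0],[-37.2,-4.1,0],[-44.7,-4.9,0],[-44.7,-4.9,0]]}'
python3 -m crank '{"travel":[[0,0,-4],[0,0,-8],[0,0,-12],[0,0,-14],[0,0,-14]],"rot":[[0,0,2],[0,0,4],[0,0,6.3],[0,0,6.3],[0,0,6.3]]}'
python3 - <<'E'
from workcell import bot
import cv2
from h import *
from scipy.spatial.transform import Rotation as Ro
print(bot.observe()['position'],bot.observe()['tool_rot'])
for n in ("scene","side","wrist"):
    f=bot.grab_frame(n); f=cv2.cvtColor(f,cv2.COLOR_RGB2BGR)
    if n=='scene': f=cv2.resize(f[120:300,180:360],None,fx=3.3,fy=3.3,interpolation=3)
    if n=='side': f=cv2.resize(f[90:260,165:335],None,fx=3.5,fy=3.5,interpolation=3)
    cv2.imwrite(f"pics/g_{n}.png",f)
E
```

```text
clock: 5.4
position: [0.4508, -0.0334, 0.2998]
tool_rot: [3.141, 0.004, 1.575]
force: [0.3, 0.1, 1.0]
grip_width: -0.0001
clock: 5.9
position: [0.4512, -0.0358, 0.1576]
tool_rot: [-3.137, -0.001, 1.679]
force: [-0.0, -0.0, 0.9]
grip_width: 0.0001
[ 0.45121608 -0.03575549  0.15755951] [-3.13680325e+00 -1.39974273e-03  1.67922376e+00]
```

View pics/g_side.png

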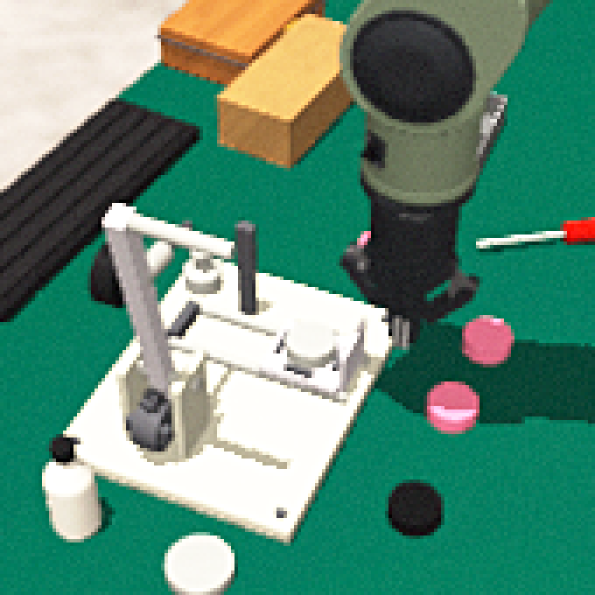

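View pics/g_wrist.png

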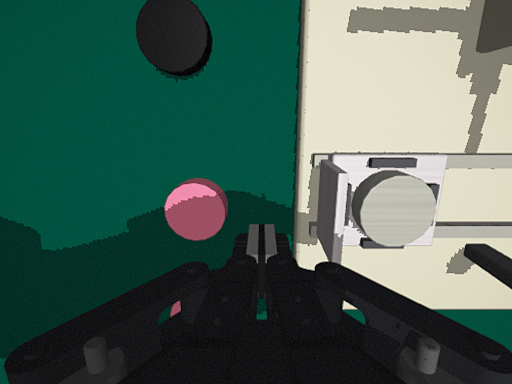

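View pics/g_scene.png

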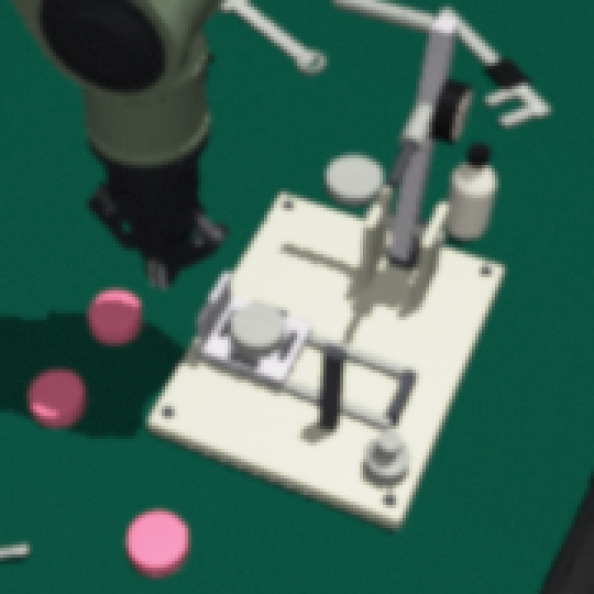

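Run:
```python
from workcell import bot
from h import *
import cv2
from scipy.spatial.transform import Rotation as Ro
m=bot.camera_model('wrist');o=bot.observe();p=o['position'];R=Ro.from_euler('xyz',o['tool_rot']).as_matrix()
s=np.array([.629,.0066,.11])
inv=lambda P:(np.cos(s[2])*(P[0]-s[0])+np.sin(s[2])*(P[1]-s[1]),-np.sin(s[2])*(P[0]-s[0])+np.cos(s[2])*(P[1]-s[1]))
for uv,z in(((322,158),.08),((331,262),.08),((395,208),.062),((305,0),.02),((298,250),.02)):
  P=ray(m,uv,z);print(P.round(4),np.round(inv(P),4))
print('tcp',np.round(inv(p),4), 'tip',np.round(inv(p+R@[0,0,.073]),4))
f=cv2.imread('pics/g_wrist.png');cv2.imwrite('pics/g2.png',cv2.resize(f[130:280,230:450],None,fx=3.5,fy=3.5,interpolation=3))
```

```text
[0.4817 0.0113 0.08  ] [-0.1459  0.0209]
[ 0.498  -0.0515  0.08  ] [-0.1366 -0.0433]
[ 0.5385 -0.0181  0.062 ] [-0.0926 -0.0146]
[0.467  0.1066 0.02  ] [-0.1501  0.1172]
[ 0.4889 -0.0762  0.02  ] [-0.1483 -0.0669]
tcp [-0.1799 -0.0225] tip [-0.1799 -0.0225]
```

View pics/g2.png

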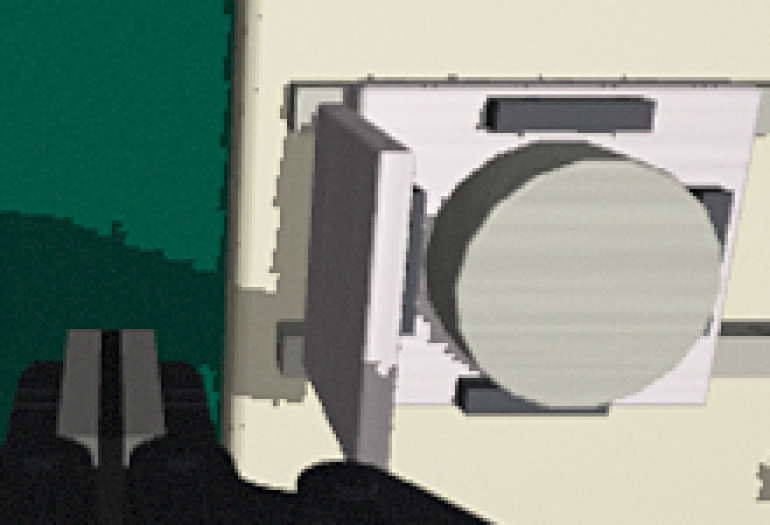

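```bash
python3 -m crank '{"travel":[[0,0.2,-1.3],[0,0.4,-2.5],[0,0.4,-2.5],[1,0.5,-2.5],[2,0.6,-2.5],[2.5,0.7,-2.5],[3,0.75,-2.5],[3,0.75,-2.5]],"rot":[[0,0,0],[0,0,0],[0,0,0],[0,0,0],[0,0,0],[0,0,0],[0,0,0],[0,0,0]]}'
python3 -m crank '{"travel":[[0.3,0.03,0],[0.6,0.07,0],[1.0,0.11,0],[1.4,0.16,0],[1.8,0.2,0],[2.2,0.24,0],[2.5,0.28,0],[2.5,0.28,0]],"rot":[[0,0,0],[0,0,0],[0,0,0],[0,0,0],[0,0,0],[0,0,0],[0,0,0],[0,0,0]]}'
python3 - <<'E'
from workcell import bot
import cv2
for n in ("side","wrist"):
    f=bot.grab_frame(n); f=cv2.cvtColor(f,cv2.COLOR_RGB2BGR)
    if n=='side': f=cv2.resize(f[90:260,165:335],None,fx=3.5,fy=3.5,interpolation=3)
    cv2.imwrite(f"pics/i_{n}.png",f)
E
```

```text
clock: 6.85
position: [0.4826, -0.0274, 0.135]
tool_rot: [3.141, -0.0, 1.681]
force: [-0.3, 0.0, 0.3]
grip_width: 0.0001
clock: 7.65
position: [0.5075, -0.0246, 0.1349]
tool_rot: [3.141, -0.0, 1.681]
force: [0.3, 0.2, 0.2]
grip_width: -0.0002
```

View pics/i_side.png

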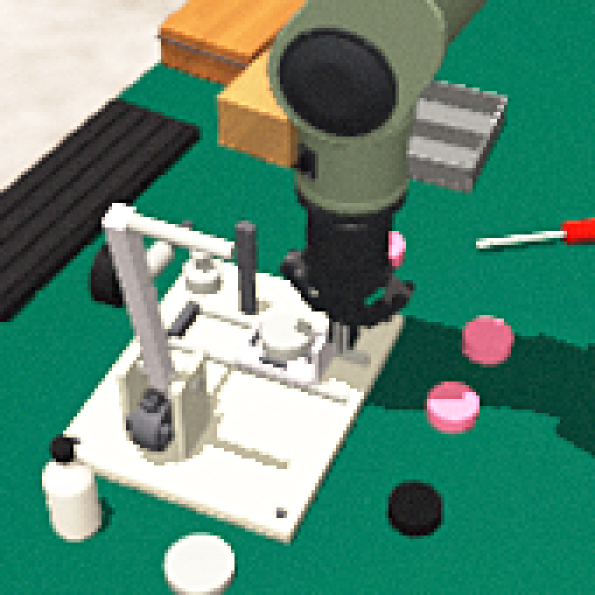

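View pics/i_wrist.png

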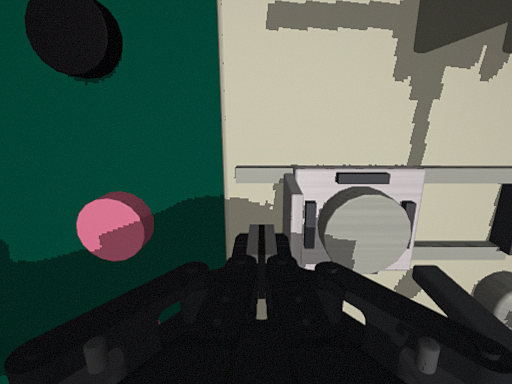

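```bash
cat >> h.py <<'E'
s0=np.array([.629,.0066,.11])
def inv(P,s=s0): return np.round((np.cos(s[2])*(P[0]-s[0])+np.sin(s[2])*(P[1]-s[1]),-np.sin(s[2])*(P[0]-s[0])+np.cos(s[2])*(P[1]-s[1])),4)
E
python3 - <<'E'
from workcell import bot
from h import *
m=bot.camera_model('wrist');p=bot.observe()['position']
print(inv(p),inv(ray(m,(366,220),.062)))
E
```

```text
[-0.1246 -0.0177] [-0.0659 -0.0077]
```

```bash
python3 -m crank '{"travel":[[0.4,0.04,0],[1.2,0.13,0],[2.0,0.22,0],[2.8,0.31,0],[3.6,0.4,0],[4.4,0.48,0],[5.0,0.55,0],[5.4,0.6,0]],"rot":[[0,0,0],[0,0,0],[0,0,0],[0,0,0],[0,0,0],[0,0,0],[0,0,0],[0,0,0]]}'
python3 -m crank '{"travel":[[0.2,0.02,0],[0.4,0.04,0],[0.6,0.07,0],[0.6,0.07,0]],"rot":[[0,0,0],[0,0,0],[0,0,0],[0,0,0]]}'
python3 - <<'E'
from workcell import bot
import cv2
from h import *
print(inv(bot.observe()['position']))
for n in ("scene","wrist"):
    f=bot.grab_frame(n); f=cv2.cvtColor(f,cv2.COLOR_RGB2BGR)
    if n=='scene': f=cv2.resize(f[120:300,180:360],None,fx=3.3,fy=3.3,interpolation=3)
    cv2.imwrite(f"pics/j_{n}.png",f)
E
```

```text
clock: 8.55
position: [0.5616, -0.0187, 0.1348]
tool_rot: [3.141, 0.0, 1.681]
force: [-2.3, -1.9, 0.3]
grip_width: -0.0003
clock: 8.95
position: [0.5672, -0.018, 0.1349]
tool_rot: [3.141, -0.0, 1.681]
force: [-0.7, 0.7, -0.1]
grip_width: -0.0003
[-0.0641 -0.0177]
```

View pics/j_scene.png

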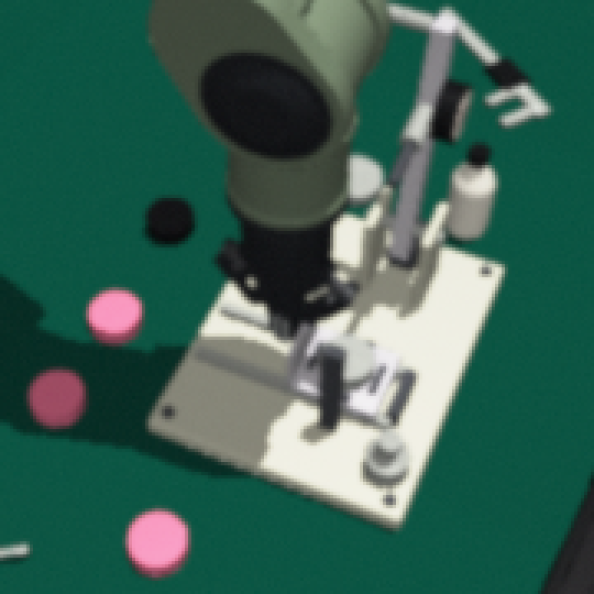

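View pics/j_wrist.png

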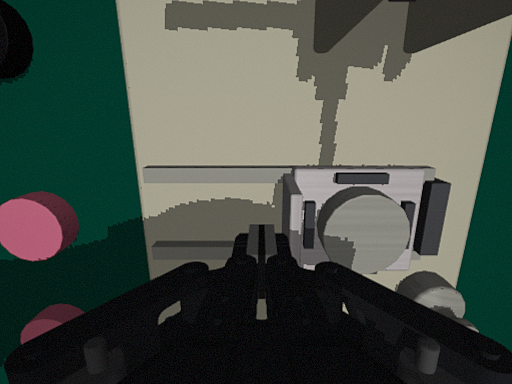

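```bash
for i in 1 2; do :; done
python3 -m crank '{"travel":[[0.1,0.01,0],[0.2,0.02,0],[0.3,0.03,0],[0.3,0.03,0]],"rot":[[0,0,0],[0,0,0],[0,0,0],[0,0,0]]}'
```

```text
clock: 9.45
position: [0.5702, -0.0177, 0.1349]
tool_rot: [3.141, -0.0, 1.681]
force: [-0.1, -0.6, 0.6]
grip_width: -0.0
```

```bash
python3 -m crank '{"travel":[[0.1,0.01,0],[0.2,0.02,0],[0.2,0.02,0]],"rot":[[0,0,0],[0,0,0],[0,0,0]]}'
```

```text
clock: 9.75
position: [0.5708, -0.0177, 0.1347]
tool_rot: [-3.138, 0.0, 1.681]
force: [-9.9, -0.3, 7.4]
grip_width: -0.0001
```

Run:
```python
from workcell import bot
import cv2
from h import *
print(inv(bot.observe()['position']),bot.observe()['force'],bot.observe()['moment'])
f=bot.grab_frame('wrist'); f=cv2.cvtColor(f,cv2.COLOR_RGB2BGR)
cv2.imwrite('pics/k_w.png',cv2.resize(f[140:300,220:470],None,fx=3.2,fy=3.2,interpolation=3))
```

```text
[-0.0606 -0.0178] [-9.93945398 -0.3283523   7.43287082] [0.01040505 2.12397331 0.03173577]
```

View pics/k_w.png

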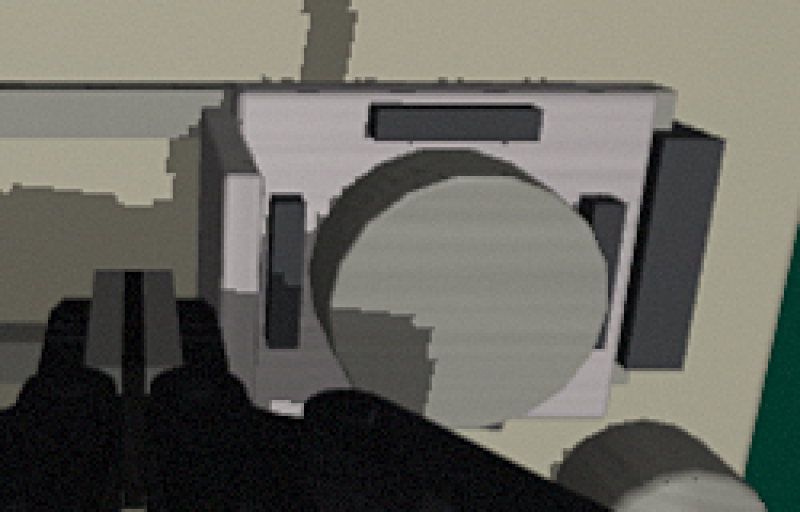

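```bash
python3 -m crank '{"travel":[[-0.5,-0.05,0],[-1.5,-0.17,0],[-3,-0.33,0],[-5,-0.55,0],[-7,-0.8,2],[-9,-1,5],[-10,-1.1,9],[-10,-1.1,9]],"rot":[[0,0,0],[0,0,0],[0,0,0],[0,0,0],[0,0,0],[0,0,0],[0,0,0],[0,0,0]]}'
python3 - <<'E'
from workcell import bot
import cv2
for n in ("scene","side","wrist"):
    f=bot.grab_frame(n); f=cv2.cvtColor(f,cv2.COLOR_RGB2BGR)
    if n=='scene': f=cv2.resize(f[120:300,180:360],None,fx=3.3,fy=3.3,interpolation=3)
    if n=='side': f=cv2.resize(f[90:260,165:335],None,fx=3.5,fy=3.5,interpolation=3)
    cv2.imwrite(f"pics/l_{n}.png",f)
E
```

```text
clock: 10.6
position: [0.4719, -0.0289, 0.2289]
tool_rot: [3.136, 0.001, 1.68]
force: [0.4, -0.2, 0.0]
grip_width: 0.0001
```

View pics/l_side.png

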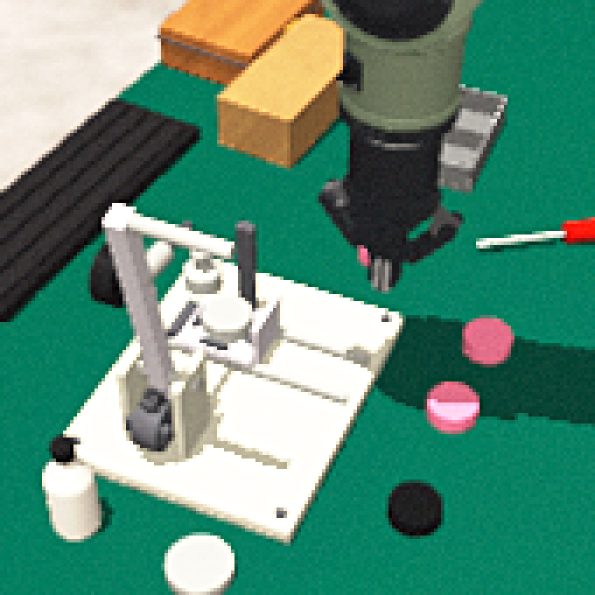

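View pics/l_wrist.png

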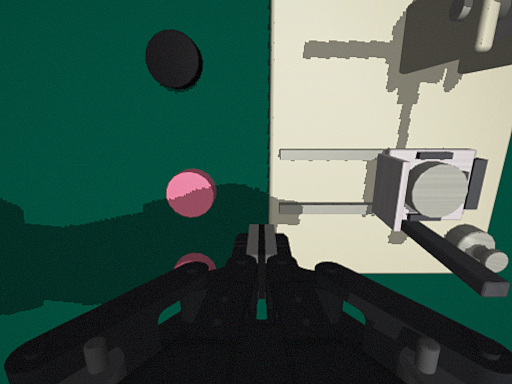

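View pics/l_scene.png

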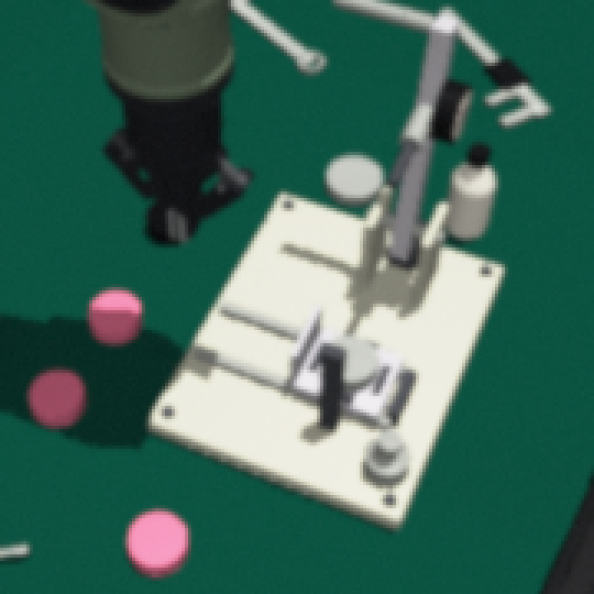

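Run:
```python
from workcell import bot
from h import *
m=bot.camera_model('side')
for th in(1.2,1.35,1.45):
  a=th+.3
  print(th,[proj(m,W(s0,(x,.11-.21*np.cos(a),.1+.21*np.sin(a)))).round(1) for x in(-.094,0)])
print('spec',inv(ray(m,(165+225/3.5,90+308/3.5),.062)),inv(ray(bot.camera_model('wrist'),(440,189),.062)))
print(bot.observe()['force']); bot.job_done()
```

```text
1.2 [array([239.7, 148.2]), array([208.4, 139.4])]
1.35 [array([234.8, 155.2]), array([202.8, 146. ])]
1.45 [array([231.4, 160.8]), array([199.1, 151.4])]
spec [ 0.0011 -0.0199] [-0.0028 -0.0147]
[ 0.20214088 -0.09465255 -0.84910425]
the job is handed in; nothing more can be done
```

I pushed the gauge arm over its balance point and then pushed the carriage home. The job was handed in at about 10.8 s of the 51 s allowed.

**Gauge arm:** I closed the fingers, tilted the tool 45° and pushed the cross bar up from below. The arm fell onto its stop by itself. The bar's position in the side picture matches about 1.45 rad within 1–2 px.

**Carriage:** I pushed the upright plate with the closed fingers until the force rose to about 10 N. At that point the tool was at stand x −0.0606, against −0.0605 predicted for fully home. The wrist picture shows the carriage against its stop block.

**Specimen:** It lies flat between the lugs. The side camera puts it about 1 mm from the seat centre. The wrist camera puts it about 6 mm off, (−2.8, +5.3) mm. I had read that camera's stand y as about 5 mm too high before the push too, and the lugs allow only 2 mm of play, so I put the difference down to measurement error.

**At hand-in:** The robot was clear, with force under 1 N. In the side and scene pictures the bystanders in view looked unmoved; I did not measure them. One unexplained reading is an upward force of about 7 N on the tool at the end of the carriage push; it was gone once I backed off.

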